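Push the set square to the straightedge and onto the mark

ROBOT

A 6-joint arm with a two-finger parallel gripper is mounted at the origin on the work surface. World frame = base frame: x ahead of the robot, y to its left, z up, the work surface at z = 0. Lengths are in mm, angles in rad, forces in N, time in s.
With the tool pointing down it reaches from about 350 to 775 mm from the base axis. Payload 7.3 kg.
Tool frame: the origin (TCP) lies on the centre line of the jaws, within the pads' length; the fingertips stand bot.tip_reach ahead of it and the grasp point (between the pads) lies 6 mm ahead of it (bot.tip_reach is the distance from the TCP to the fingertips, in mm); z points along the fingers, y is the direction in which the jaws open and shut (so a half turn about z gives the same grasp; the last joint's range is limited). The gripper opens to 92 mm and grips with 3 to 60 N. Pads are 19 mm wide; open, the fingers measure 130 mm over their backs; the gripper's body (75 mm by 190 mm) begins 47 mm behind the grasp point.
Start: joints at [-1.253, 0.342, 1.524, -0, 1.275, -0.146], TCP at [234.882, -469.545, 251.741] pointing down, gripper open.
Joint ranges: [-2.53, 2.53], [-0.77, 2.02], [0.04, 2.7], [-1, 4.14], [0.28, 2.66], [-3.11, 3.11]. Speed limits (rad/s): [2.57, 2.57, 3.14, 3.14, 3.14, 3.14].

INTERFACE

Orientations are given as [roll, pitch, yaw] about the fixed x, y, z axes, in that order (R = Rz(yaw) Ry(pitch) Rx(roll)).
In Python, from plant import bot gives the robot as it stands.
- The arm moves only by the tool step_arm, never from a script. Its argument "deltas" is a list of rows, each a list of 6 numbers: the shift along the tool's x, y, z in mm, then the turn, a rotation vector about the tool's x, y, z in rad. A call has 1 to 5 rows; each row is the pose to reach, as a shift and turn from the pose commanded when the call began, along the tool's axes at that moment; what a row does not reach only later rows make up. A row lasts 1/12 s, in which the tool goes at most 41.7 mm and 7.16 degrees, less where a joint would pass 70% of its speed; a pose out of reach is approached as far as the arm can. A call with a gripper value outside its range is refused whole. "fingers" is the finger opening in mm, from 0 to 91.8, set as the call begins (left out, the last holds). The fingers move at their own pace and stop on an object; the grip force is fixed at half the most. Time passes only in rows, so rows that repeat a pose let the fingers close. It gives the time, the measured TCP pose, the force and the opening at its end, in the units of the state.
- bot.get_obs(): the state, without advancing time (a new reading comes with each control period).
- bot.capture(name): name is "side" or "top" or "wrist"; returns a dict with "color" (420x560x3 uint8, red, green, blue), "fx", "fy", "cx", "cy" (pixels), "R" (3x3) and "t" (3): a world point X has camera coordinates R X + t. Camera axes: x right, y down, z forward; pixel columns grow to the right and rows downward; lengths in mm; the calibration is good to about 2 mm. A picture is of the moment at which its call begins. There is no depth.
- bot.close_job(): hands the job in, once; it reports no verdict.
Trained networks look in a picture, given as the dict that the camera call returned (one of the last four; its "shot" number tells which), for a name from the list of things; names that differ only in an ending like _2 or _b are one class to them, and where a whole thing is asked for, a point or a joint stands for the part that bears it (a point fixed in the world has none). Each returns a list of dicts, best first, with "p" (0 to 1); they miss things now and then, are a little off and sometimes report something else, mostly with a low value. They report only what shows in the picture. A call takes as long as a camera call.
- bot.boxes_of(query, picture): "rect" ([centre column, centre row, width, height] in pixels, round what is visible of it).
The state is a dict: "time": time; "joint_positions": joint angles; "dq": joint speeds; "tau": joint torques, N m; "tool_pos": TCP position; "tcp_rot": TCP orientation; "contact_force": force on the tool from outside, world axes, zero at the start; "moment": the same for the moment, N m; "grip_width": finger opening in mm.
Only numpy, scipy, OpenCV 4.12 (cv2) and the standard library are available. Lean on these libraries where they do the work, as an engineer would, in place of code of your own. Each camera call takes 0.05 s, during which the arm holds its last target. There are 200 camera calls.

TASK

The next upright line of the drawing is to be ruled: using only the fingertips, push the yellow set square across the sheet so that its long leg lies flush along the near edge of the straightedge (the edge facing the robot) and the outer edge of its short leg stands on the red mark on the sheet, then take the hand away. Do not lift, tip or carry the set square, and leave the egg timer, the pen stand, the coaster and the drink bottle as they stand.

Things in the scene. Friction and masses are not known exactly. Their poses are not given: they have to be found in the camera images.
- drawing_board: grey drawing board, 370 mm (x) by 520 mm (y), 15 mm thick, fixed on the counter, with a white sheet bearing thin pencil lines. A black bulldog clip at the middle of its -x edge stands up to 30 mm above it. Origin at the centre of its underside (drawing surface at z = 15 mm); z up. The person drawing sits on its +x side
- straightedge: aluminium straightedge locked across the board (it cannot move): blade 40 mm wide (x), 466 mm long (y), 8 mm high above the sheet; black carriages and red knobs at its ends, y = +-246 mm, up to 24 mm high. Origin at the blade's middle, on the sheet; y along the blade, x away from the robot. The working edge, facing the robot, is the line x = -20 mm
- set_square: yellow plastic 30/60 degree set square, 6 mm thick, 70 to 140 g, lying loose on the sheet. Origin at the middle of its long leg's outer edge, underside; z up. Long leg's outer edge: the line x = 0 from y = -130 to 130 mm; right-angled corner at (0, -130); short leg's outer edge: y = -130 from x = 0 to -150; slanted side from (-150, -130) to (0, 130) mm. It slides easily (under 2 N)
- square_corner (a point): right-angled corner of the set square, underside
- square_tip (a point): far (30 degree) tip of the set square's long leg, underside, 260 mm from the corner
- mark: red pen mark on the sheet: a stroke 50 mm long and 4 mm wide, square to the straightedge, with a 14 mm cross-stroke. Origin at its centre, on the sheet, 60 to 125 mm from the working edge; x along the stroke. At the start the long leg faces the straightedge within 15 degrees, 40 to 80 mm short of it; the square must go 50 to 150 mm towards the straightedge's -y
- egg_timer: white ceramic egg-shaped timer, 48 mm across and 62 mm high, standing loose on the board's corner on the -x, +y side. Origin at the centre of its foot
- pen_stand: clear acrylic pen stand, 70 by 70 mm and 100 mm high, with pens in it up to 175 mm high, loose on the counter beyond the board's right (-y) end. Origin at the centre of its underside
- coaster: round cork coaster, 100 mm across and 6 mm thick, loose on the counter to the left (+y) of the board. Origin at the centre of its underside
- drink_bottle: navy plastic drink bottle, 72 mm across and 214 mm high, flip cap closed, standing on the coaster. Origin at the centre of its underside
- square_window (a point): corner of the set square's open triangular window nearest the right angle, at (-26, -104) mm of the set square, underside. The sides round the window are strips 26 mm wide; the window's other corners are at (-105, -104) and (-26, 33) mm of the set square, so closed fingertips fit inside and can push its inner edges

How it is judged:
By the outcome, as a careful person would: the job done as asked, in the order asked, and still so for the second after the job is handed in, with the robot touching nothing.
It also fails if it takes over 48 s, if anything falls off the work surface, if the arm or the gripper's body presses on something with over 40 N, if the wrist force passes 120 N, or if a joint passes its speed limit or range.

## Working session

There is one attempt and no reset: what is moved stays moved. The work goes in short steps, Python scripts to look and compute and a tool call to move; the robot and the scene stay as the last step left them, time stands still between calls to the robot, and variables do not carry over. Pictures are saved under pics/ and viewed, about 8 in all and at most 12, crops included, and the job is handed in when it is done.

Besides the shell and the picture viewer there is one more tool, called after "Request:" by a JSON object that holds its "api" and its "payload". step_arm: Moves the arm, as the interface text tells. Its arguments: {"type":"object","properties":{"deltas":{"type":"array"},"fingers":{"type":"number"}},"required":["deltas"]}

```bash
mkdir -p pics; ls
python3 - <<'E'
from plant import bot
import cv2
o=bot.get_obs();print(o['time'],o['tool_pos'],o['tcp_rot'],o['grip_width'],bot.tip_reach)
for n in('top','side'):
    p=bot.capture(n);cv2.imwrite(f'pics/{n}0.png',p['color'][:,:,::-1])
    print(n,p['fx'],p['cx'],p['cy'],p['R'],p['t'])
    for q in('set_square','mark','straightedge','egg_timer','square_corner','square_tip'):
        print(q,[(d['p'],d['rect']) for d in bot.boxes_of(q,p)[:2]])
E
```

```text
pics
0.0 [ 234.76080478 -469.18158033  251.03834175] [-3.14008362e+00 -2.28989669e-04  4.63787169e-01] 91.49890421222796 25.0
top 395.61748799297266 278.771022980567 214.60731010850466 [[-0.01341841 -0.99979373 -0.01524614]
 [-0.98750338  0.01564484 -0.15681933]
 [ 0.15702551  0.01295135 -0.98750962]] [ 15.08808221 531.21710244 962.75011804]
set_square [(0.77, [254.2, 231.3, 98.9, 65.2])]
mark []
straightedge []
egg_timer [(0.71, [202.4, 276.2, 20.3, 20.5])]
square_corner [(0.73, [256.2, 230.2, 97.8, 59.9])]
square_tip [(0.7, [254.6, 228.1, 101.9, 64.8])]
side 519.9991929830302 277.544692945391 203.84972835525778 [[ 0.97712629 -0.21238542 -0.01080067]
 [-0.11771566 -0.49788222 -0.85921843]
 [ 0.177108    0.84083633 -0.5114949 ]] [-478.04825717  105.92032448 1670.97013835]
set_square [(0.6, [282.8, 203.2, 43.9, 38.7])]
mark []
straightedge [(0.92, [327.1, 209.8, 66.8, 80.0])]
egg_timer [(0.67, [237.3, 181.1, 12.5, 21.2])]
square_corner [(0.71, [281.3, 204.9, 44.4, 42.8])]
square_tip [(0.92, [279.6, 204.2, 43.2, 40.6]), (0.73, [326.0, 210.9, 69.3, 75.6])]
```

View pics/top0.png

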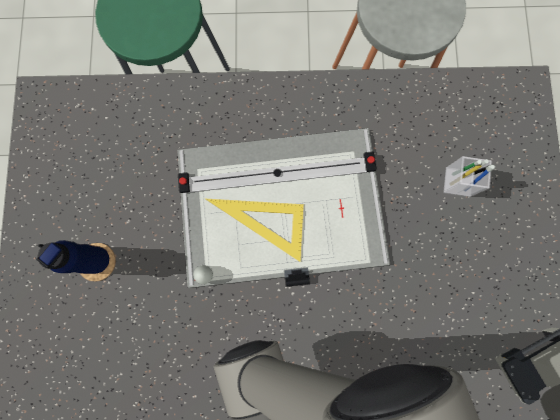

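View pics/side0.png

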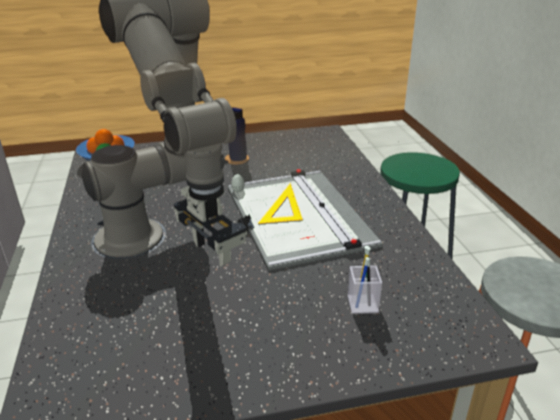

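The top view shows the square's corner near (303,206), its tip near (207,200) and its short-leg end near (300,260). The mark is at about (341,208), the red knobs at (183,181) and (371,160), and the clip at (297,277). The side view agrees with this layout.

```bash
cat > h.py <<'E'
from plant import bot
import cv2, numpy as np
from scipy.optimize import minimize
OUT=np.array([[0,-130],[-150,-130],[0,130.]]);WIN=np.array([[-26,-104],[-105,-104],[-26,33.]])
def proj(p,X):
    c=np.atleast_2d(X)@np.array(p['R']).T+np.array(p['t']);return np.c_[p['fx']*c[:,0]/c[:,2]+p['cx'],p['fy']*c[:,1]/c[:,2]+p['cy']]
def back(p,uv,z):
    R,t=np.array(p['R']),np.array(p['t']);d=np.array([(uv[0]-p['cx'])/p['fx'],(uv[1]-p['cy'])/p['fy'],1])
    o=-R.T@t;d=R.T@d;return o+d*(z-o[2])/d[2]
def world(pose,P,z=21):
    x,y,a=pose;c,s=np.cos(a),np.sin(a);P=np.atleast_2d(P)
    return np.c_[x+c*P[:,0]-s*P[:,1],y+s*P[:,0]+c*P[:,1],np.full(len(P),z)]
def yellow(p):
    h=cv2.cvtColor(p['color'],cv2.COLOR_RGB2HSV);return cv2.inRange(h,(20,110,100),(36,255,255))
def fit(p,pose0,z=20):
    m=cv2.GaussianBlur(yellow(p),(0,0),1).astype(float)/255
    def cost(q,k=4):
        im=np.zeros((420*k,560*k),np.uint8)
        for P,c in((OUT,255),(WIN,0)):
            cv2.fillPoly(im,[np.round(((proj(p,world(q,P,z))+.5)*k-.5)*16).astype(int)],c,shift=4)
        im=cv2.GaussianBlur(cv2.resize(im,(560,420),interpolation=cv2.INTER_AREA),(0,0),1)/255.
        return ((im-m)**2).sum()
    q=np.array(pose0,float)
    for s in(1,.2):
        S=q+np.vstack([np.zeros(3),np.diag([12,12,.06])*s]);r=minimize(cost,q,method='Nelder-Mead',options=dict(initial_simplex=S,xatol=.01,fatol=.01,maxiter=200));q=r.x
    return q,r.fun,m.sum()
def reds(p,amin=6):
    h=cv2.cvtColor(p['color'],cv2.COLOR_RGB2HSV);m=cv2.inRange(h,(0,110,80),(8,255,255))|cv2.inRange(h,(170,110,80),(180,255,255))
    n,l,s,c=cv2.connectedComponentsWithStats(m)
    out=[]
    for i in range(1,n):
        if s[i,4]>=amin:
            ys,xs=np.nonzero(l==i);out.append((s[i].tolist(),c[i],np.c_[xs,ys].astype(float)))
    return out
E
python3 - <<'E'
from h import *
p=bot.capture('top')
for s,c,_ in reds(p): print(s,c.round(1),back(p,c,15).round(1),back(p,c,38).round(1))
print('corners',[back(p,u,21).round(1) for u in((303,206),(207,200),(300,260))])
m=(back(p,(303,206),21)+back(p,(207,200),21))/2
d=back(p,(207,200),21)-back(p,(303,206),21)
q,f,n=fit(p,[m[0],m[1],np.arctan2(-d[0],d[1])]);print(q,f,n)
print(world(q,OUT).round(1).tolist())
print('timer',back(p,(202.4,276.2),40),'clip',back(p,(297,277),40))
E
```

```text
[367, 156, 8, 7, 46] [370.4 159.1] [ 681.2 -237.9   15. ] [ 674.3 -232.6   38. ]
[179, 177, 8, 8, 48] [182.3 180.5] [631.4 262.6  15. ] [625.6 256.6  38. ]
[339, 205, 5, 6, 10] [341.  207.7] [ 551.4 -155.    15. ] [ 547.3 -151.6   38. ]
corners [array([556.4, -55.7,  21. ]), array([576.4, 194.8,  21. ]), array([416.9, -44.9,  21. ])]
[ 5.71628625e+02  7.27257385e+01 -7.73283783e-02] 58.04229142637447 2061.0901960784313
[[561.6, -56.9, 21.0], [412.0, -45.3, 21.0], [581.7, 202.3, 21.0]]
timer [379.39303596 199.65464727  40.        ] clip [374.26091458 -35.77850563  40.        ]
```

Request:
{"api": "step_arm", "payload": {"deltas": [[31,-20,0,0,0,0.07],[62,-40,0,0,0,0.14],[93,-60,0,0,0,0.21],[124,-80,0,0,0,0.29],[155,-99,0,0,0,0.364]], "fingers": 0}}

```text
time: 1.17
tool_pos: [329.7, -310.1, 251.8]
tcp_rot: [3.141, -0.0, 0.095]
contact_force: [1.4, -0.4, -0.5]
grip_width: 62.9
```

Request:
{"api": "step_arm", "payload": {"deltas": [[22,-30,0,0,0,0],[44,-60,0,0,0,0],[66,-90,0,0,0,0],[88,-120,0,0,0,0],[110,-150,0,0,0,0]]}}

```text
time: 1.58
tool_pos: [424.4, -149.7, 252.0]
tcp_rot: [3.141, -0.001, 0.1]
contact_force: [1.4, -1.0, 0.3]
grip_width: 29.7
```

Request:
{"api": "step_arm", "payload": {"deltas": [[22,-30,0,0,0,0],[44,-60,0,0,0,0],[66,-90,0,0,0,0],[88,-118,0,0,0,0],[110,-147,0,0,0,0]]}}

```text
time: 2.0
tool_pos: [519.2, 7.6, 251.9]
tcp_rot: [3.141, -0.0, 0.1]
contact_force: [1.2, -0.8, 0.8]
grip_width: 0.8
```

Run:
```python
from h import *
o=bot.get_obs();print(o['time'],o['tool_pos'],o['tcp_rot'],o['grip_width'])
p=bot.capture('wrist');cv2.imwrite('pics/w1.png',p['color'][:,:,::-1])
q,f,n=fit(p,[571.6,72.7,-.077]);print(q,f,n,world(q,OUT).round(1).tolist())
for s,c,_ in reds(p): print(s,c.round(1),back(p,c,15).round(1),back(p,c,38).round(1))
print(np.array(p['R']).round(2).tolist(),p['fx'])
```

```text
2.0 [519.21790698   7.59077357 251.89252402] [ 3.14128989e+00 -4.46417870e-04  1.00096133e-01] 0.8123676993571433
[ 5.72079260e+02  7.40928608e+01 -7.60394412e-02] 168.90866589773165 9716.027450980393 [[562.2, -55.5, 21.0], [412.6, -44.1, 21.0], [582.0, 203.7, 21.0]]
[43, 54, 18, 19, 267] [51.3 62.9] [628.1 274.5  15. ] [626.5 258.4  38. ]
[518, 55, 22, 19, 314] [528.9  64.1] [ 678.6 -247.1   15. ] [ 673.8 -230.7   38. ]
[413, 151, 12, 41, 149] [418.5 170.6] [ 551.1 -154.    15. ] [ 554.2 -143.4   38. ]
[[0.1, -1.0, -0.0], [-0.95, -0.09, 0.31], [-0.3, -0.03, -0.95]] 306.4118175207652
```

View pics/w1.png

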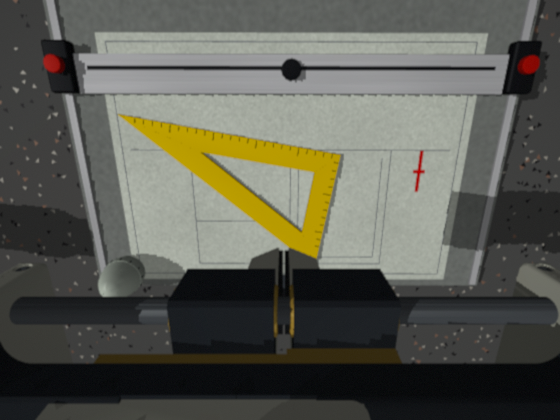

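The wrist view puts the square's corner at (341,156), its tip at (120,115) and the mark's stroke from (421,151) to (416,190), with the knobs at (51,63) and (529,64). This agrees with the top view to within 1.5 mm, so I'm lowering into the window.

Request:
{"api": "step_arm", "payload": {"deltas": [[-1,2,38,0,0,0],[-1,2,76,0,0,0],[-1,2,114,0,0,0],[-1,2,150,0,0,0],[-1,2,170,0,0,0]]}}

```text
time: 2.47
tool_pos: [515.7, 4.0, 78.1]
tcp_rot: [-3.141, 0.005, 0.1]
contact_force: [0.2, 0.1, -0.3]
grip_width: 0.2
```

Request:
{"api": "step_arm", "payload": {"deltas": [[0,0,10,0,0,0],[0,0,20,0,0,0],[0,0,30,0,0,0],[0,0,37,0,0,0],[0,0,39,0,0,0]]}}

```text
time: 2.88
tool_pos: [517.9, 3.6, 42.4]
tcp_rot: [3.141, -0.0, 0.1]
contact_force: [-0.2, -0.2, -0.0]
grip_width: 0.0
```

Run:
```python
from h import *
o=bot.get_obs();print(o['time'],o['tool_pos'],o['contact_force'])
p=bot.capture('wrist');cv2.imwrite('pics/w2.png',p['color'][:,:,::-1])
```

```text
2.8833 [517.85114274   3.61869464  42.39045299] [-0.1961848  -0.22674851 -0.01884156]
```

View pics/w2.png

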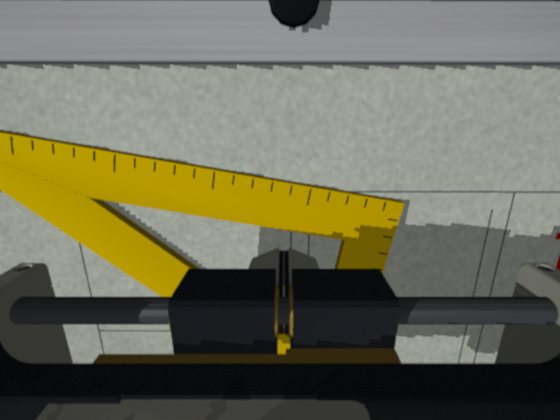

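The fingertips are inside the window with no contact. The square's corner is at (404,203) and the blade edge at row 63. I'll set the fingers back a little so the -y push also turns the square the right way, then push.

Request:
{"api": "step_arm", "payload": {"deltas": [[-8,0,0,0,0,0],[-8,8,0,0,0,0],[-8,17,0,0,0,0],[-8,26,0,0,0,0],[-8,35,0,0,0,0]]}}

```text
time: 3.35
tool_pos: [513.8, -33.1, 43.3]
tcp_rot: [3.141, -0.001, 0.099]
contact_force: [0.5, 1.6, 1.8]
grip_width: 0.5
```

Request:
{"api": "step_arm", "payload": {"deltas": [[0,9,0,0,0,0],[0,18,0,0,0,0],[0,27,0,0,0,0],[0,36,0,0,0,0],[0,42,0,0,0,0]]}}

```text
time: 3.77
tool_pos: [517.7, -74.8, 42.9]
tcp_rot: [3.141, -0.0, 0.099]
contact_force: [-0.6, 3.7, 3.7]
grip_width: 0.4
```

Run:
```python
from h import *
o=bot.get_obs();print(o['time'],o['tool_pos'],o['contact_force'])
p=bot.capture('wrist');cv2.imwrite('pics/w3.png',p['color'][:,:,::-1])
```

```text
3.7667 [517.67595511 -74.834017    42.88399326] [-0.63301429  3.67144629  3.73926466]
```

View pics/w3.png

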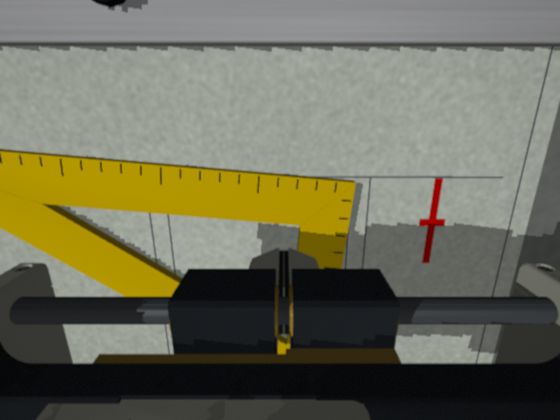

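The square is turning as intended: its corner is at (355,181), the long leg is about 5° off, and the mark is at (433,222), roughly 49 mm further on. I'll lower 1 mm to reduce the upward contact force, then continue.

Request:
{"api": "step_arm", "payload": {"deltas": [[0,-2,0.5,0,0,0],[0,-1,1,0,0,0],[0,7,1,0,0,0],[0,15,1,0,0,0],[0,20,1,0,0,0]]}}

```text
time: 4.23
tool_pos: [519.6, -94.5, 41.6]
tcp_rot: [3.141, -0.0, 0.1]
contact_force: [0.6, 0.8, 0.5]
grip_width: 0.5
```

Request:
{"api": "step_arm", "payload": {"deltas": [[0,5,0,0,0,0],[0,10,0,0,0,0],[0,15,0,0,0,0],[0,18,0,0,0,0],[0,20,0,0,0,0]]}}

```text
time: 4.65
tool_pos: [521.5, -114.1, 41.7]
tcp_rot: [3.141, -0.0, 0.099]
contact_force: [-0.5, 0.5, 0.5]
grip_width: 0.3
```

Run:
```python
from h import *
o=bot.get_obs();print(o['time'],o['tool_pos'],o['contact_force'])
p=bot.capture('wrist');cv2.imwrite('pics/w4.png',p['color'][:,:,::-1])
```

```text
4.65 [ 521.47814127 -114.08159433   41.71171951] [-0.54638142  0.50792529  0.46956793]
```

View pics/w4.png

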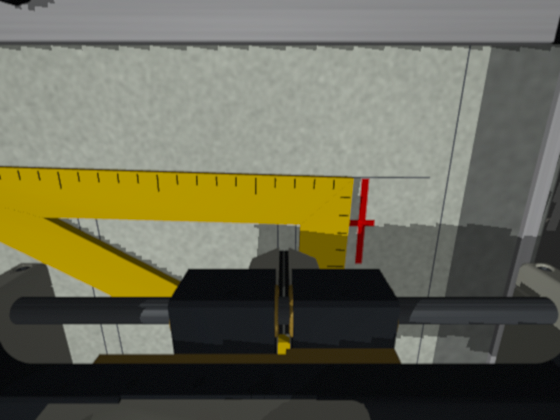

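The long leg is now within 2° of parallel, the corner edge is at column 352 and the mark's centre line at 364, about 7 mm short. Next I'll shift the fingers along the window to abreast of the square's mass centre and push towards the blade.

Request:
{"api": "step_arm", "payload": {"deltas": [[0,-18,0,0,0,0],[0,-36,0,0,0,0],[0,-52,0,0,0,0],[5,-52,0,0,0,0],[11,-52,0,0,0,0]]}}

```text
time: 5.12
tool_pos: [527.4, -60.2, 41.9]
tcp_rot: [3.141, 0.0, 0.101]
contact_force: [0.3, -0.2, 0.2]
grip_width: 0.5
```

Request:
{"api": "step_arm", "payload": {"deltas": [[8,0,0,0,0,0],[16,0,0,0,0,0],[24,0,0,0,0,0],[32,0,0,0,0,0],[38,0,0,0,0,0]]}}

```text
time: 5.53
tool_pos: [566.2, -57.3, 41.7]
tcp_rot: [3.141, -0.0, 0.099]
contact_force: [-2.1, -0.2, 1.0]
grip_width: 0.4
```

Request:
{"api": "step_arm", "payload": {"deltas": [[7,0,0,0,0,0],[14,0,0,0,0,0],[19,0,0,0,0,0],[23,0,0,0,0,0],[26,0,0,0,0,0]]}}

```text
time: 5.95
tool_pos: [591.3, -54.2, 41.6]
tcp_rot: [3.142, 0.0, 0.1]
contact_force: [-0.6, 0.0, 1.2]
grip_width: 0.6
```

Run:
```python
from h import *
o=bot.get_obs();print(o['time'],o['tool_pos'],o['contact_force'])
p=bot.capture('wrist');cv2.imwrite('pics/w5.png',p['color'][:,:,::-1])
```

```text
5.95 [591.29165225 -54.24794295  41.62732655] [-0.6160331   0.03034032  1.18492804]
```

View pics/w5.png

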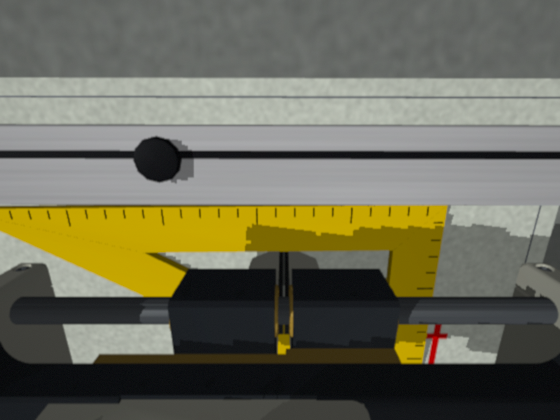

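The long leg is close to flush: its edge is at row 206, against the blade. The short-leg edge is at about column 429 at the mark's row, and the mark is at column 437. I'll press gently to seat the leg, then raise the hand for an unobstructed measurement.

Request:
{"api": "step_arm", "payload": {"deltas": [[1,0,0,0,0,0],[2,0,0,0,0,0],[3,0,0,0,0,0],[3.5,0,0,0,0,0],[4,0,0,0,0,0]]}}

```text
time: 6.42
tool_pos: [592.6, -54.0, 41.5]
tcp_rot: [-3.141, 0.005, 0.1]
contact_force: [-10.8, -2.1, 6.9]
grip_width: 0.2
```

Firm contact: 11 N against the blade. I'll back off and raise.

Request:
{"api": "step_arm", "payload": {"deltas": [[-8,0,0,0,0,0],[-12,0,0,0,0,0],[-12,0,-30,0,0,0],[-12,0,-70,0,0,0],[-12,0,-110,0,0,0]]}}

```text
time: 6.83
tool_pos: [582.1, -55.0, 152.2]
tcp_rot: [-3.141, 0.002, 0.1]
contact_force: [1.2, 0.0, -0.5]
grip_width: 0.7
```

Request:
{"api": "step_arm", "payload": {"deltas": [[-25,15,-35,0,0,0],[-50,30,-70,0,0,0],[-65,40,-90,0,0,0],[-65,40,-90,0,0,0],[-65,40,-90,0,0,0]]}}

```text
time: 7.25
tool_pos: [522.4, -102.3, 243.7]
tcp_rot: [3.14, -0.005, 0.098]
contact_force: [-0.5, -0.7, -1.0]
grip_width: 0.5
```

```bash
cat > m.py <<'E'
from h import *
import sys
o=bot.get_obs();print(o['time'],o['tool_pos'],o['contact_force'])
for n in('wrist','top'):
    p=bot.capture(n);cv2.imwrite(f'pics/{n}_{sys.argv[1]}.png',p['color'][:,:,::-1])
    q,f,nn=fit(p,[630-8,-25,.098]);print(n,q.round(4),f,nn)
    R=reds(p);pt=[]
    for s,c,_ in R: print(s,c.round(1),back(p,c,15).round(1),back(p,c,38).round(1))
    k=sorted((r for r in R if r[1][1]<min(x[1][1] for x in R)+60 ),key=lambda r:-r[0][4])[:2]
    K=sorted([back(p,r[1],38) for r in k],key=lambda v:v[1])
    d=K[1]-K[0];a=np.arctan2(-d[0],d[1]);O=(K[0]+K[1])/2
    S=lambda X:((np.array(X)[...,:2]-O[:2])@np.array([[np.cos(a),-np.sin(a)],[np.sin(a),np.cos(a)]])).round(2)
    print('len',np.hypot(*d[:2]),'a',a,'dyaw deg',np.degrees(q[2]-a))
    print('square corner/short end/tip in SE',S(world(q,OUT)).tolist())
    for r in R:
        if not any(r is x for x in k): print('mark',S(back(p,r[1],15)), 'size',r[0])
E
python3 m.py 6
```

```text
7.25 [ 522.36374873 -102.25643798  243.71364547] [-0.52233275 -0.71486676 -0.99557553]
wrist [ 6.241406e+02 -6.689700e+00  9.710000e-02] 95.62049980776624 11730.01568627451
[417, 45, 20, 20, 311] [426.8  55. ] [ 678.8 -240.9   15. ] [ 674.1 -231.5   38. ]
[324, 146, 11, 42, 156] [329.2 166.6] [ 550.5 -154.1   15. ] [ 553.9 -150.3   38. ]Traceback (most recent call last):
  File "m.py", line 11, in <module>
    d=K[1]-K[0];a=np.arctan2(-d[0],d[1]);O=(K[0]+K[1])/2
      ~^^^
IndexError: list index out of range
```

View pics/wrist_6.png

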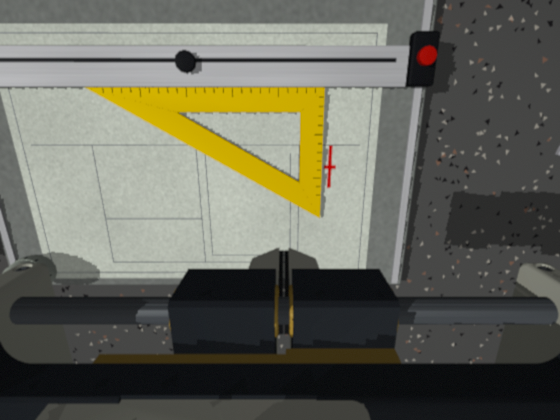

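```bash
sed -i "s/^    k=sorted.*/    continue/" m.py
python3 - <<'E'
from h import *
for n in('wrist','top'):
    p=bot.capture(n)
    for z in (18,21):
        q,f,nn=fit(p,[624,-6.7,.097],z);print(n,z,q.round(4),round(f,1),proj(p,world(q,OUT,z)).round(1).tolist())
    mk=[r for r in reds(p,3) if abs(r[1][0]-(329 if n=='wrist' else 341))<8][0]
    l=cv2.fitLine(mk[2].astype(np.float32),cv2.DIST_L1,0,.01,.01).ravel()
    w=back(p,mk[1],15)
    c,s=np.cos(q[2]),np.sin(q[2]);d=w[:2]-q[:2]
    print('mark in square frame',c*d[0]+s*d[1],-s*d[0]+c*d[1],mk[0],mk[1])
    if n=='wrist':
        m=yellow(p);
        for r in(150,160,180): print(r,np.nonzero(m[r,300:])[0][[0,-1]]+300, p['color'][r,318:334].tolist())
        # blade edge points
        for col in(150,350):
            g=p['color'][30:100,col].mean(1); print(col,g.round().astype(int).tolist())
            for r in (46,87): print(back(p,(col,r),23).round(1),back(p,(col,r),15).round(1))
E
```

```text
wrist 18 [ 6.241255e+02 -6.544500e+00  9.740000e-02] 94.1 [[325.6, 85.9], [320.4, 217.1], [85.2, 85.8]]
wrist 21 [ 6.242787e+02 -6.548400e+00  9.620000e-02] 104.3 [[325.9, 85.6], [320.6, 217.9], [83.4, 85.3]]
mark in square frame -87.04851662502917 -139.87765128070166 [325, 145, 12, 42, 152] [330.42763158 165.71710526]
150 [301 323] [[199, 167, 0], [196, 165, 0], [196, 164, 0], [196, 165, 0], [193, 163, 0], [170, 149, 62], [125, 123, 102], [112, 115, 111], [113, 118, 110], [115, 119, 112], [136, 138, 130], [173, 154, 144], [181, 82, 78], [180, 3, 1], [180, 55, 51], [178, 122, 115]]
160 [300 323] [[177, 149, 0], [168, 141, 0], [167, 140, 0], [173, 145, 0], [175, 150, 33], [149, 138, 85], [123, 125, 111], [115, 119, 113], [117, 121, 114], [140, 143, 134], [177, 165, 154], [185, 117, 110], [181, 39, 37], [180, 24, 20], [180, 104, 97], [181, 176, 165]]
180 [300 322] [[203, 171, 0], [204, 171, 0], [203, 171, 0], [194, 164, 14], [160, 144, 75], [123, 124, 108], [113, 117, 112], [115, 120, 112], [133, 136, 128], [167, 157, 148], [177, 121, 113], [179, 47, 44], [179, 24, 21], [180, 105, 99],
[... 524 characters left out ...]
, 181, 177, 164, 154, 158, 163, 164, 164, 163, 161, 159, 160, 161, 162, 154, 126, 69, 26, 24, 62, 118, 154, 160, 160, 161, 160, 159, 160, 161, 162, 159, 160, 163, 164, 165, 164, 164, 164, 163, 162, 161, 159, 161, 157, 133, 107, 117, 150, 176, 182, 180, 180, 181, 180, 178, 178, 180, 181, 182]
[ 676.5 -155.    23. ] [ 678.1 -156.4   15. ]
[ 637.7 -161.4   23. ] [ 638.5 -163.    15. ]
top 18 [ 6.233268e+02 -7.713500e+00  9.030000e-02] 1004.1 [[333.2, 176.3], [340.5, 232.6], [235.1, 186.7]]
top 21 [ 6.2343e+02 -6.1972e+00  9.0800e-02] 1007.1 [[332.7, 176.0], [340.1, 232.4], [234.4, 186.4]]Traceback (most recent call last):
  File "<stdin>", line 6, in <module>
IndexError: list index out of range
```

The square is flush: the blade edge yaw is 0.098 and the square's is 0.097. The mark lies 9.7 mm beyond the short leg's outer edge. I'll re-enter the window and push that last bit along the blade.

Request:
{"api": "step_arm", "payload": {"deltas": [[30,0,30,0,0,0],[60,0,55,0,0,0],[60.5,0,95,0,0,0],[60.5,0,135,0,0,0],[60.5,0,165,0,0,0]]}}

```text
time: 7.82
tool_pos: [581.0, -93.8, 71.5]
tcp_rot: [-3.139, 0.005, 0.101]
contact_force: [-0.2, 0.4, -1.0]
grip_width: 0.2
```

Request:
{"api": "step_arm", "payload": {"deltas": [[0,0,15,0,0,0],[0,0,27,0,0,0],[0,0,35,0,0,0],[0,0,37,0,0,0],[0,0,37,0,0,0]]}}

```text
time: 8.23
tool_pos: [582.3, -94.8, 40.3]
tcp_rot: [-3.141, 0.001, 0.1]
contact_force: [0.4, 0.3, 0.5]
grip_width: 0.4
```

Request:
{"api": "step_arm", "payload": {"deltas": [[0,4,-1,0,0,0],[0,8,-1,0,0,0],[0,12,-1,0,0,0],[0,15,-1,0,0,0],[0,17,-1,0,0,0]]}}

```text
time: 8.65
tool_pos: [584.4, -112.7, 40.9]
tcp_rot: [-3.141, -0.001, 0.099]
contact_force: [0.5, 1.8, 3.3]
grip_width: 0.7
```

Request:
{"api": "step_arm", "payload": {"deltas": [[0,1.5,0,0,0,0],[0,3,0,0,0,0],[0,4,0,0,0,0],[0,5,0,0,0,0],[0,5,0,0,0,0]]}}

```text
time: 9.07
tool_pos: [584.7, -117.3, 40.9]
tcp_rot: [3.141, -0.0, 0.1]
contact_force: [0.2, 1.9, 3.3]
grip_width: 0.1
```

Request:
{"api": "step_arm", "payload": {"deltas": [[0,-15,0,0,0,0],[0,-30,0,0,0,0],[0,-45,0,0,0,0],[6,-45,0,0,0,0],[10,-45,0,0,0,0]]}}

```text
time: 9.48
tool_pos: [590.0, -69.3, 40.7]
tcp_rot: [-3.142, 0.001, 0.102]
contact_force: [-0.5, 0.3, -0.8]
grip_width: -0.0
```

Request:
{"api": "step_arm", "payload": {"deltas": [[2,0,0,0,0,0],[3.5,0,0,0,0,0],[4.5,0,0,0,0,0],[5.5,0,0,0,0,0],[6.5,0,0,0,0,0]]}}

```text
time: 9.9
tool_pos: [594.2, -70.8, 40.3]
tcp_rot: [-3.14, 0.006, 0.1]
contact_force: [-11.6, -0.0, 8.3]
grip_width: 0.3
```

Seated at 11.6 N. Backing off and raising to check.

Request:
{"api": "step_arm", "payload": {"deltas": [[-7,0,0,0,0,0],[-12,0,0,0,0,0],[-12,0,-30,0,0,0],[-12,0,-70,0,0,0],[-12,0,-110,0,0,0]]}}

```text
time: 10.32
tool_pos: [583.8, -72.2, 151.0]
tcp_rot: [-3.141, 0.002, 0.099]
contact_force: [1.6, -0.2, 0.3]
grip_width: 0.7
```

Request:
{"api": "step_arm", "payload": {"deltas": [[-25,15,-35,0,0,0],[-50,30,-70,0,0,0],[-65,30,-90,0,0,0],[-65,30,-90,0,0,0],[-65,30,-90,0,0,0]]}}

```text
time: 10.73
tool_pos: [523.0, -109.2, 242.5]
tcp_rot: [3.14, -0.004, 0.098]
contact_force: [0.8, 0.3, -0.1]
grip_width: 0.2
```

```bash
cat > m2.py <<'E'
from h import *
import sys
o=bot.get_obs();print(o['time'],o['tool_pos'],o['contact_force'])
p=bot.capture('wrist');cv2.imwrite(f'pics/w_{sys.argv[1]}.png',cv2.resize(p['color'][20:260,:,::-1],(800,343),interpolation=cv2.INTER_CUBIC))
for z in(18,21):
    q,f,n=fit(p,[625,-16,.097],z);print(z,q.round(4),round(f,1),n,proj(p,world(q,OUT,z)).round(1).tolist())
    for mk in reds(p):
        w=back(p,mk[1],15);c,s=np.cos(q[2]),np.sin(q[2]);d=w[:2]-q[:2]
        print(' red in square frame',round(c*d[0]+s*d[1],1),round(-s*d[0]+c*d[1],1),mk[0],mk[1].round(1))
# blade edge vs yellow: first yellow row in columns
m=yellow(p);C=proj(p,world(q,OUT,21));
cols=np.linspace(C[2,0]+25,C[0,0]-6,8).astype(int);print([(c,int(np.nonzero(m[:,c])[0][0])) for c in cols])
E
python3 m2.py 7
```

```text
10.7333 [ 523.03994161 -109.16030287  242.51795109] [ 0.77540319  0.27189101 -0.13777789]
18 [ 6.251271e+02 -1.746930e+01  9.810000e-02] 100.4 11788.035294117646 [[328.1, 86.5], [322.9, 217.5], [88.3, 86.8]]
 red in square frame 31.5 -227.2 [411, 45, 20, 20, 317] [420.4  54.8]
 red in square frame -88.1 -133.1 [326, 166, 3, 3, 6] [327.2 167. ]
21 [ 6.252459e+02 -1.749380e+01  9.680000e-02] 120.1 11788.035294117646 [[328.6, 86.4], [323.1, 218.3], [86.6, 86.3]]
 red in square frame 31.7 -227.1 [411, 45, 20, 20, 317] [420.4  54.8]
 red in square frame -88.0 -133.1 [326, 166, 3, 3, 6] [327.2 167. ]
[(np.int64(111), 87), (np.int64(141), 87), (np.int64(171), 87), (np.int64(201), 87), (np.int64(232), 87), (np.int64(262), 87), (np.int64(292), 87), (np.int64(322), 87)]
```

View pics/w_7.png

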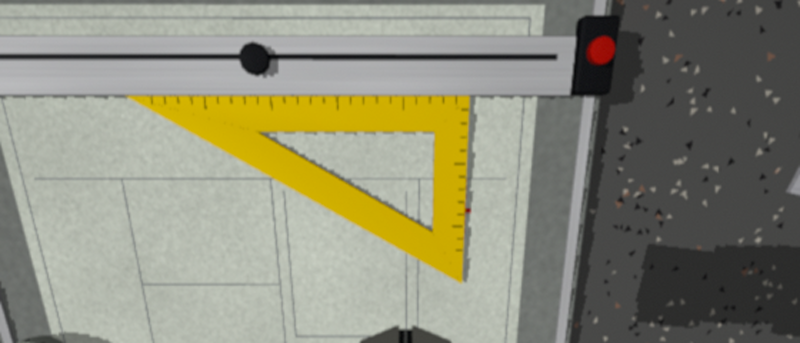

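The stroke is now covered; only the cross-stroke's end shows, at (467,210) in the crop. The long leg is flush, with its first yellow row at 87 all along. That suggests an overshoot of about 1.5 mm, so I'll look from the -y side, where the leg's thickness hides nothing.

Request:
{"api": "step_arm", "payload": {"deltas": [[0,30,0,0,0,0],[0,60,0,0,0,0],[0,80,0,0,0,0],[0,80,0,0,0,0],[0,80,0,0,0,0]]}}

```text
time: 11.2
tool_pos: [530.8, -188.2, 238.5]
tcp_rot: [-3.14, 0.003, 0.098]
contact_force: [-0.1, 0.4, 0.9]
grip_width: 0.3
```

```bash
python3 m2.py 8
python3 - <<'E'
from h import *
p=bot.capture('wrist');cv2.imwrite('pics/w_9.png',cv2.resize(p['color'][70:230,150:350,::-1],(800,640))[:600])
h=cv2.cvtColor(p['color'],cv2.COLOR_RGB2HSV)
m=((h[...,0]<8)|(h[...,0]>172))&(h[...,1]>60)&(h[...,2]>80)
ys,xs=np.nonzero(m);k=(ys>120)&(ys<220)&(xs<330);print(list(zip(xs[k].tolist(),ys[k].tolist())))
print('pen',back(p,(0,0),0)[:2], bot.boxes_of('pen_stand',p)[:1])
E
```

```text
11.2 [ 530.79154112 -188.1826313   238.50283545] [-0.10605705  0.38728526  0.93415616]
18 [ 6.252324e+02 -1.711990e+01  9.750000e-02] 136.8 12198.054901960782 [[255.0, 84.6], [258.6, 217.3], [12.2, 84.8]]
 red in square frame 31.7 -222.7 [334, 42, 19, 21, 320] [343.1  52.1]
 red in square frame -87.7 -133.2 [259, 165, 4, 3, 10] [260.2 166. ]
21 [ 6.253148e+02 -1.778350e+01  9.650000e-02] 153.4 12198.054901960782 [[255.4, 84.5], [258.8, 218.2], [10.4, 84.4]]
 red in square frame 31.9 -222.0 [334, 42, 19, 21, 320] [343.1  52.1]
 red in square frame -87.6 -132.6 [259, 165, 4, 3, 10] [260.2 166. ]
[(np.int64(35), 85), (np.int64(66), 85), (np.int64(96), 85), (np.int64(127), 85), (np.int64(157), 85), (np.int64(188), 85), (np.int64(218), 85), (np.int64(249), 85)]
[(259, 149), (259, 150), (259, 151), (259, 152), (259, 153), (259, 154), (259, 155), (259, 156), (259, 157), (259, 158), (259, 159), (259, 160), (259, 162), (259, 163), (260, 164), (260, 165), (261, 165), (262, 165), (263, 165), (260, 166), (261, 166), (262, 166), (263, 166), (260, 167), (261, 167), (262, 167), (263, 167), (260, 168), (261, 168), (262, 168)]
pen [694.76334077 126.90183569] [{'rect': [524.5, 132.3, 68.5, 84.8], 'p': 0.67}]
```

View pics/w_9.png

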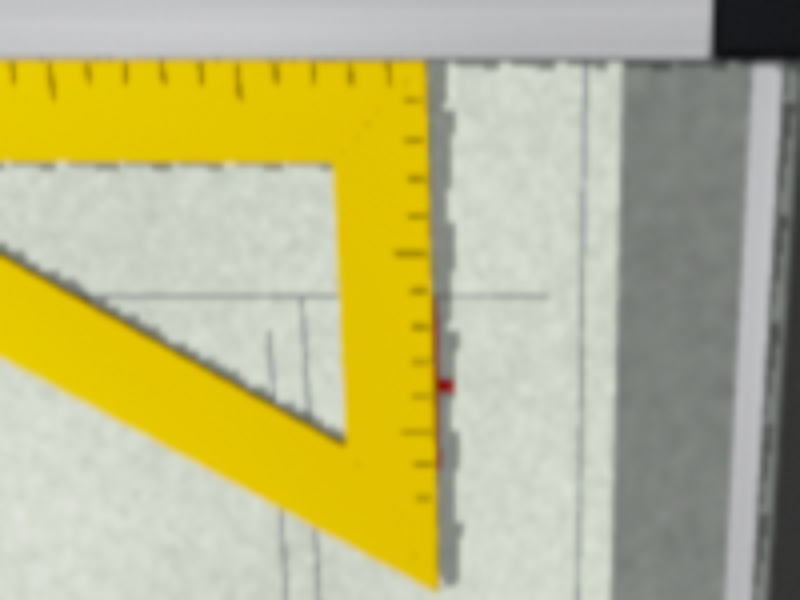

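A thin sliver of the stroke (under 1 mm) shows along the short leg's edge, at (437,300–465). The edge stands on the mark, but about 1.3 mm past its centre line. I have time for a gentle nudge back from the outside of the short leg.

Request:
{"api": "step_arm", "payload": {"deltas": [[30,-7,30,0,0,0],[60,-14,55,0,0,0],[60,-14,95,0,0,0],[60,-14,135,0,0,0],[60,-14,165,0,0,0]]}}

```text
time: 11.77
tool_pos: [588.4, -165.7, 72.3]
tcp_rot: [-3.14, 0.003, 0.102]
contact_force: [0.0, -0.4, -0.7]
grip_width: 0.2
```

Request:
{"api": "step_arm", "payload": {"deltas": [[0,0,15,0,0,0],[0,0,25,0,0,0],[0,0,31,0,0,0],[0,0,32,0,0,0],[0,0,32,0,0,0]]}}

```text
time: 12.18
tool_pos: [589.8, -167.9, 44.6]
tcp_rot: [3.141, -0.001, 0.1]
contact_force: [-1.0, -0.6, 0.0]
grip_width: 0.3
```

Request:
{"api": "step_arm", "payload": {"deltas": [[0,0,2,0,0,0],[0,0,3,0,0,0],[0,-3,3,0,0,0],[0,-5,3,0,0,0],[0,-7,3,0,0,0]]}}

```text
time: 12.6
tool_pos: [588.6, -160.9, 41.1]
tcp_rot: [3.141, -0.001, 0.1]
contact_force: [-0.1, -0.1, 0.6]
grip_width: 0.3
```

Request:
{"api": "step_arm", "payload": {"deltas": [[0,-0.5,0,0,0,0],[0,-0.8,0,0,0,0],[0,-1,0,0,0,0],[0,-1,0,0,0,0],[0,-1,0,0,0,0]]}}

```text
time: 13.02
tool_pos: [588.6, -160.3, 40.9]
tcp_rot: [3.141, -0.0, 0.1]
contact_force: [0.3, -1.4, 1.4]
grip_width: 0.5
```

Request:
{"api": "step_arm", "payload": {"deltas": [[0,-0.5,0,0,0,0],[0,-0.8,0,0,0,0],[0,-1,0,0,0,0],[0,-1,0,0,0,0],[0,-1,0,0,0,0]]}}

```text
time: 13.43
tool_pos: [588.5, -159.3, 40.9]
tcp_rot: [3.141, -0.0, 0.1]
contact_force: [0.2, -1.8, 1.9]
grip_width: 0.3
```

Request:
{"api": "step_arm", "payload": {"deltas": [[0,-0.4,0,0,0,0],[0,-0.4,0,0,0,0],[0,6,0,0,0,0],[0,14,0,0,0,0],[0,14,-30,0,0,0]]}}

```text
time: 13.85
tool_pos: [586.4, -173.0, 65.3]
tcp_rot: [-3.136, 0.01, 0.099]
contact_force: [-0.8, -0.8, -0.7]
grip_width: 0.5
```

Request:
{"api": "step_arm", "payload": {"deltas": [[0,10,-35,0,0,0],[-15,15,-75,0,0,0],[-40,15,-115,0,0,0],[-60,15,-155,0,0,0],[-60,15,-165,0,0,0]]}}

```text
time: 14.27
tool_pos: [530.2, -195.1, 240.0]
tcp_rot: [3.139, -0.003, 0.099]
contact_force: [1.7, -0.6, 0.8]
grip_width: 0.2
```

```bash
sleep 0; python3 m2.py 10
python3 - <<'E'
from h import *
p=bot.capture('wrist');cv2.imwrite('pics/w_11.png',cv2.resize(p['color'][60:230,0:350,::-1],(800,389)))
t=bot.capture('top')
for q in('egg_timer','pen_stand','drink_bottle','coaster'): print(q,[(d['p'],d['rect']) for d in bot.boxes_of(q,t)[:1]])
E
```

```text
14.2667 [ 530.21962955 -195.06385251  240.00963215] [ 1.70551892 -0.5903524   0.80470324]
18 [ 6.250133e+02 -1.573990e+01  9.730000e-02] 154.0 12177.984313725488 [[246.8, 84.9], [251.2, 217.1], [4.5, 84.8]]
 red in square frame 31.8 -223.7 [326, 42, 19, 22, 320] [335.   52.6]
 red in square frame -85.8 -132.0 [250, 144, 6, 42, 68] [251.4 164.2]
21 [ 6.250269e+02 -1.652520e+01  9.790000e-02] 166.7 12177.984313725488 [[247.2, 84.6], [251.6, 217.8], [2.8, 84.7]]
 red in square frame 31.8 -222.9 [326, 42, 19, 22, 320] [335.   52.6]
 red in square frame -85.8 -131.1 [250, 144, 6, 42, 68] [251.4 164.2]
[(np.int64(27), 85), (np.int64(58), 85), (np.int64(88), 85), (np.int64(119), 85), (np.int64(149), 85), (np.int64(180), 85), (np.int64(210), 85), (np.int64(241), 85)]
egg_timer [(0.86, [202.4, 275.4, 18.0, 18.5])]
pen_stand [(0.65, [482.4, 180.1, 23.2, 35.0])]
drink_bottle [(0.77, [72.5, 256.7, 72.2, 28.6])]
coaster [(0.88, [97.2, 262.5, 34.8, 43.3])]
```

View pics/w_11.png

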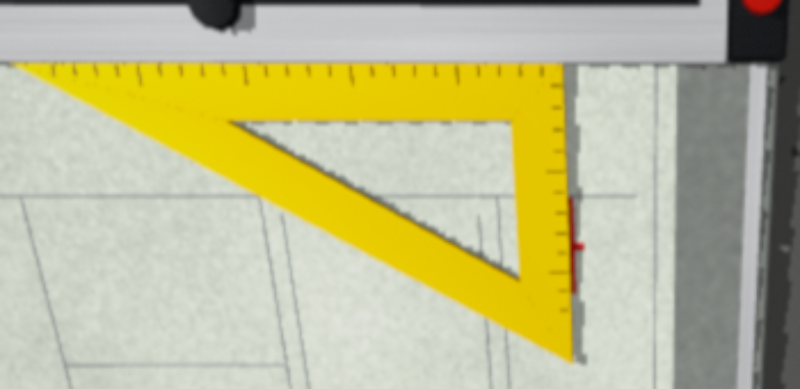

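About half of the red stroke's width now shows along the edge, at (572,197–292). The long leg is against the blade with no gap along its length, so I'm handing the job in.

```bash
python3 -c "
from plant import bot
print(bot.close_job())"
```

```text
the job is handed in; nothing more can be done
None
```

The set square is in place and the job is handed in at about 14.3 s. I pushed it with closed fingertips in its window, pressed the long leg against the blade at about 11 N, and slid it along to the mark. It went about 1.3 mm too far, so I nudged it back from outside the short leg, then raised the hand clear.

**Last checks:**
- **Long leg:** it lies against the blade with no visible gap. The square's yaw is 0.097–0.098 rad and the blade's about 0.098 rad.
- **Short leg:** its outer edge stands on the red stroke, with about half of the stroke's 4 mm width showing. I judge it to be within about 1 mm of the centre line.
- **Other objects:** the network found the egg timer, pen stand, bottle and coaster. The timer is within a pixel of its first reading. I judged the other three only roughly against the first picture.

**Disagreements and limits:**
- The top camera's fit of the square was poor once it lay at the blade, reading 0.090 rad, so I went by the wrist camera.
- A position worked out from the knobs put the long leg about 8 mm short of the working edge. The picture and the contact force both showed it touching, so I disregarded that figure.
- Upward force of up to 8 N showed at the fingertips while pushing. I saw no sign of tipping in the pictures.

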